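# Cover the amber sample vials

## Robot

A 6-joint arm with a two-finger parallel gripper is mounted at the origin on the work surface. World frame = base frame: x ahead of the robot, y to its left, z up, the work surface at z = 0. Lengths are in mm, angles in rad, forces in N, time in s.
With the tool pointing down it reaches from about 275 to 750 mm from the base axis. Payload 10.2 kg.
Tool frame: the origin (TCP) lies between the finger pads; the fingertips stand 11 mm ahead of it and the grasp point (between the pads) lies 8 mm behind it (ctrl.nose_length is the distance from the TCP to the fingertips, in mm); x points along the fingers, y is the direction in which the jaws open and shut, and the axes are right-handed (so a half turn about x gives the same grasp; the last joint's range is limited). The gripper opens to 85 mm and grips with 20 to 120 N. Pads are 22 mm wide; open, the fingers measure 114 mm over their backs; the gripper's body (76 mm by 85 mm) begins 54 mm behind the grasp point. The pads swing forward as they close: fully open they stand 13 mm farther back than shut.
Start: joints at [1.002, 0.313, 1.498, -0, 1.331, -0.223], TCP at [177.961, 493.924, 242.294] pointing down, gripper open.
Joint ranges: [-2.94, 2.94], [-0.97, 2.17], [0.19, 2.56], [-1.23, 4.37], [0.02, 3.11], [-2.88, 2.88]. Speed limits (rad/s): [2.39, 2.39, 3.01, 3.14, 3.14, 3.14].

## Interface

Orientations are given as a unit quaternion [w, x, y, z].
In Python, from rig import ctrl, capture, ticket gives the robot as it stands.
- The arm moves only by the tool step_arm, never from a script. Its argument "commands" is a list of rows, each a list of 2 entries, a list of its own where there are three numbers: the shift along the world's x, y, z normalised to -1 to 1, where 1 is 0.04 m, then the turn about the world's z normalised to -1 to 1, where 1 is 180 degrees. A call has 1 to 5 rows; each row shifts and turns the commanded pose from where the row before left it; what a row does not reach is not made up. A row lasts 1/10 s, in which the tool goes at most 50 mm and 8.59 degrees, less where a joint would pass 70% of its speed; a pose out of reach is approached as far as the arm can. A call with a number of a shift or a turn outside -1 to 1 is refused whole. A call with a gripper value outside its range is refused whole. "gripper" is the closure, from -1 (fully open) to 1 (shut), so that 0 is half open, set as the call begins (left out, the last holds). The fingers move at their own pace and stop on an object; "force" is the grip in N (left out, the last holds). Time passes only in rows, so rows that do not move let the fingers close. It gives the time, the measured TCP pose, the force and the opening at its end, in the units of the state.
- ctrl.sense(): the state, without advancing time (a new reading comes with each control period).
- capture(name): name is "side" or "top"; returns a dict with "image" (420x560x3 uint8, blue, green, red), "fov_y" (degrees; the focal length in pixels is half the picture's height over the tangent of half this angle, whatever the lens; pixels are square), "cx", "cy" (the principal point, pixels), "origin" and "orientation" of the camera in the world. Camera axes: x right, y down, z forward; pixel columns grow to the right and rows downward; lengths in mm; the calibration is good to about 2 mm. A picture is of the moment at which its call begins. There is no depth.
- ticket.finish_job(): hands the job in, once; it reports no verdict.
The state is a dict: "time_s": time; "joints": joint angles; "dq": joint speeds; "tau": joint torques, N m; "eef_pos": TCP position; "ee_rot": TCP orientation; "force": force on the tool from outside, world axes, zero at the start; "wrist_torque": the same for the moment, N m; "grip_width": opening from 0.0 (shut) to 1.0 (fully open).
Only numpy, scipy, OpenCV 4.12 (cv2) and the standard library are available. Lean on these libraries where they do the work, as an engineer would, in place of code of your own. Each camera call takes 0.05 s, during which the arm holds its last target.

## Task

Close the holder with the light-sensitive samples in amber vials: press down on top of its flat blue cover and drag it back over the open vial well until it is fully home. Leave the orange cover of the other holder where it is and do not disturb the glass flask.

Things in the scene. Friction and masses are not known exactly. Their poses are not given: they have to be found in the camera images.
- blue_cover_top (a point): Centre of the top face of the blue cover: a flat plate 88 x 79 x 5 mm, black rubber pad (54 x 50 mm) in its middle, no handle. It slides in a bench-fixed aluminium holder (210 x 100 mm, 45 mm tall), its top flush with the rails. Moves with the cover. x axis along the holder, pointing away from the open well and roughly away from the robot (yaw within 20 degrees); z up. It closes towards -x.
- blue_cover (a joint): How far the blue cover is drawn over its well, in m: 0 = well open, 0.095 = fully home against its stop. Starts between 0 and 0.03. Slides along the point's x axis only, with about 1 N of friction, and stays where left. The well (87 mm long, 80 mm wide) holds nine amber vials, black cap tops 36 mm above the bench.
- orange_cover_top (a point): Centre of the top face of the orange cover of a second holder of the same make and size, with clear, white-capped vials. Same axes and heights as the blue one. The two holders may change sides. To be left alone.
- flask: Loose conical glass flask, 80 mm across at the foot, 40 mm at the neck, 124 mm tall, standing between the two holders. Origin: centre of its underside, z up. To be left alone.
Things that resemble listed ones, but are neither listed nor needed, are in the scene too. What is shaped like the part that bears blue_cover_top but brown is not meant.

How it is judged:
By the outcome, as a careful person would: the job done as asked, in the order asked, and still so for the second after the job is handed in, with the robot touching nothing.
It also fails if it takes over 32 s, if anything falls off the work surface, if the arm or the gripper's body presses on something with over 40 N, if the wrist force passes 120 N, or if a joint passes its speed limit or range.

## Working session

There is one attempt and no reset: what is moved stays moved. The work goes in short steps, Python scripts to look and compute and a tool call to move; the robot and the scene stay as the last step left them, time stands still between calls to the robot, and variables do not carry over. Pictures are saved under pics/ and viewed, and the job is handed in when it is done.

Besides the shell and the picture viewer there is one more tool, called as name([rows], argument=value, ...), one row to a line, values as JSON. step_arm: Moves the arm, as the interface text tells. Its arguments: {"type":"object","properties":{"commands":{"type":"array","items":{"type":"array"}},"gripper":{"type":"number"},"force":{"type":"number"}},"required":["commands"]}

```bash
mkdir -p pics; python3 - <<'E'
from rig import ctrl,capture
import cv2
for n in("top","side"):
    d=capture(n); cv2.imwrite(f"pics/{n}0.png",d["image"])
    print(n,d["fov_y"],d["cx"],d["cy"],d["origin"],d["orientation"])
    print([k for k in d])
print(ctrl.sense())
E
```

```text
top 42.36668149067867 282.74915394822403 214.16596094611197 [ 325.08813882   30.78832457 1232.48672488] [ 0.05646708 -0.69942934  0.71104989 -0.04492352]
['image', 'fov_y', 'cx', 'cy', 'origin', 'orientation']
side 55.11920882075817 287.9017455802196 207.94447674267582 [ 333.09985267 -625.55790856  707.03851783] [-0.38646759  0.91528661 -0.1037294   0.04618922]
['image', 'fov_y', 'cx', 'cy', 'origin', 'orientation']
{'time_s': 0.1, 'joints': array([ 1.00157446e+00,  3.13383303e-01,  1.49836790e+00,  2.82872951e-05,
        1.33101577e+00, -2.23418661e-01]), 'dq': array([-1.19168509e-03, -1.61659335e-03,  3.21541590e-06, -1.62964509e-03,
       -7.81482775e-04, -2.11624391e-03]), 'tau': array([ 3.00220825e-03, -4.12906337e+01, -2.60141855e+01, -1.79354474e-04,
        3.02784116e-03,  2.27640874e-05]), 'eef_pos': array([177.84121069, 493.7244905 , 241.79524172]), 'ee_rot': array([ 0.69639386,  0.12127472,  0.69673232, -0.12203322]), 'force': array([ 0.89670492, -0.02691699,  0.26945001]), 'wrist_torque': array([-0.03962388, -0.00329709,  0.01322673]), 'grip_width': 1.0003707251908147}
```

View pics/top0.png

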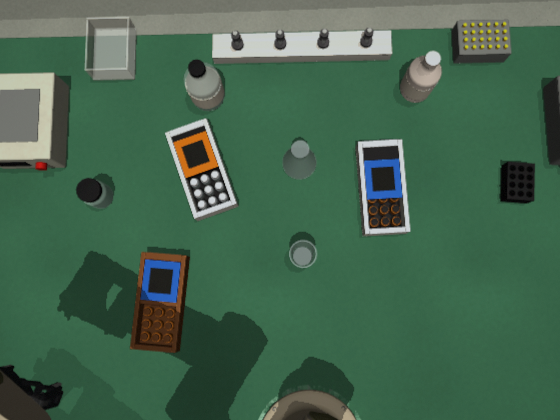

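View pics/side0.png

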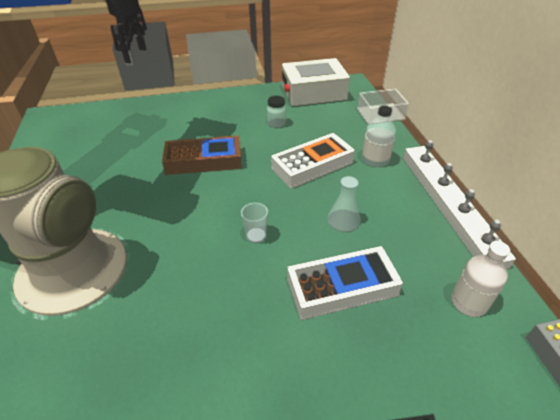

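The top view shows the target, a blue cover in the aluminium holder, at about (383,180). The brown-holder decoy is at (160,280), the orange cover at (195,155) and the flask at (300,160). Next I'll measure the target.

```bash
cat > h.py <<'E'
import numpy as np,cv2
from scipy.spatial.transform import Rotation as R
def ray(d,uv):
    f=d["image"].shape[0]/2/np.tan(np.radians(d["fov_y"]/2))
    q=d["orientation"]; M=R.from_quat([q[1],q[2],q[3],q[0]]).as_matrix()
    uv=np.atleast_2d(uv).astype(float)
    v=np.c_[(uv[:,0]-d["cx"])/f,(uv[:,1]-d["cy"])/f,np.ones(len(uv))]
    return v@M.T
def plane(d,uv,z):
    v=ray(d,uv);o=np.array(d["origin"]);return o+v*((z-o[2])/v[:,2])[:,None]
def big(mask,box):
    m=np.zeros_like(mask);x0,y0,x1,y1=box;m[y0:y1,x0:x1]=mask[y0:y1,x0:x1]
    m=cv2.morphologyEx(m,cv2.MORPH_CLOSE,np.ones((3,3)))
    c,_=cv2.findContours(m,cv2.RETR_EXTERNAL,cv2.CHAIN_APPROX_NONE)
    return max(c,key=cv2.contourArea)[:,0,:]
def blue(im):
    h=cv2.cvtColor(im,cv2.COLOR_BGR2HSV);return cv2.inRange(h,(105,130,80),(130,255,255))
def white(im):
    h=cv2.cvtColor(im,cv2.COLOR_BGR2HSV);return cv2.inRange(h,(0,0,120),(180,60,255))
def rect(d,c,z):
    P=plane(d,c,z)[:,:2].astype(np.float32)
    (cx,cy),(w,h),a=cv2.minAreaRect(P)
    return (cx,cy),(w,h),a
E
python3 - <<'E'
from h import *; from rig import capture,ctrl
for n,b,wb in(("top",(350,130,415,240),(350,130,415,240)),("side",(280,240,410,320),(280,240,410,320))):
    d=capture(n)
    c=big(blue(d["image"]),b);print(n,"blue",rect(d,c,45))
    P=plane(d,c,45);print(P[:,:2].min(0),P[:,:2].max(0))
    c=big(white(d["image"]),wb);print(n,"white",rect(d,c,45))
    im=cv2.resize(d["image"][b[1]-10:b[3]+10,b[0]-10:b[2]+10],None,fx=5,fy=5) if n=="top" else cv2.resize(d["image"][230:330,270:420],None,fx=5,fy=5)
    cv2.imwrite(f"pics/{n}1.png",im)
    if n=="top":
        fc=np.array([[299,170],[300,148]]);print("flask",plane(d,fc[:1],0),plane(d,fc[1:],124))
        print("glass",plane(d,[[303,254]],50))
    else: print("flask",plane(d,[[345,217]],0),plane(d,[[349,181]],124))
E
```

```text
top blue ((573.5419311523438, -175.12420654296875), (89.48453521728516, 78.19841003417969), 2.587749481201172)
[ 527.39476093 -214.97934694] [ 619.48716226 -134.69264827]
top white ((557.0155639648438, -176.12701416015625), (211.57713317871094, 101.24894714355469), 2.408663034439087)
flask [[606.41404605  10.24493464   0.        ]] [[625.36374474   9.28724025 124.        ]]
glass [[407.59929994   6.01374435  50.        ]]
side blue ((571.790283203125, -175.46376037597656), (90.3631362915039, 74.5633316040039), 2.5348618030548096)
[ 526.11395571 -213.96171703] [ 618.47532692 -136.46415465]
side white ((552.88525390625, -187.1423797607422), (222.22628784179688, 127.96980285644531), 2.5346877574920654)
flask [[630.28969465  19.9904717    0.        ]] [[623.54789685  12.15743336 124.        ]]
```

```bash
python3 -c "
import cv2
for n in('top1','side1'):
    i=cv2.imread(f'pics/{n}.png');print(i.shape)
    s=min(800/i.shape[1],600/i.shape[0]);cv2.imwrite(f'pics/{n}b.png',cv2.resize(i,None,fx=s,fy=s))"
```

```text
(650, 425, 3)
(500, 750, 3)
```

View pics/top1b.png

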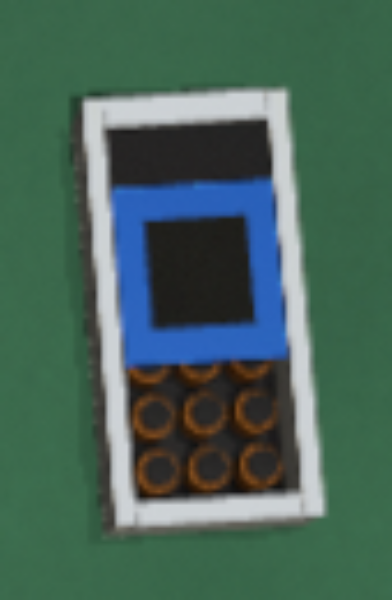

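View pics/side1b.png

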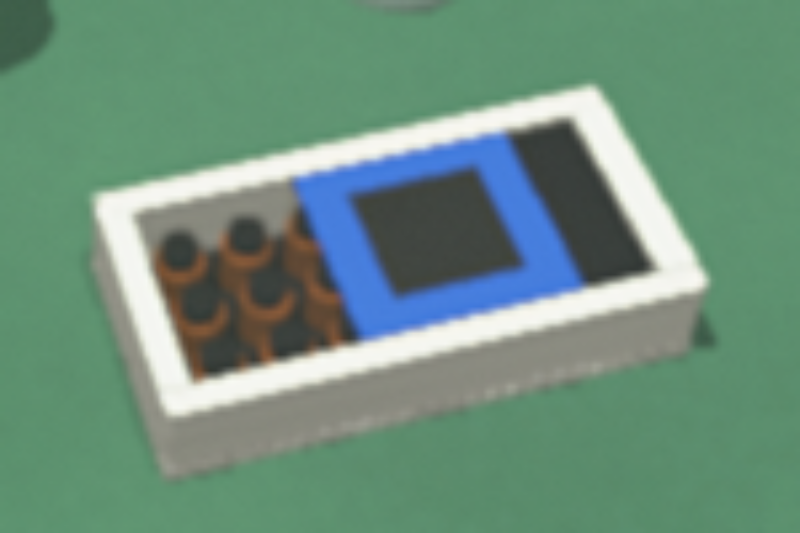

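The target cover centre is about (572.7,-175.3), yaw about +2.5°, with both views agreeing within 2 mm. I'm shutting the gripper and crossing over at about z=242, above the flask.

step_arm([
  [[0.5,-0.84,0],0],
  [[0.5,-0.84,0],0],
  [[0.5,-0.84,0],0],
  [[0.5,-0.84,0],0],
  [[0.5,-0.84,0],0],
], gripper=1, force=40)

```text
time_s: 0.7
eef_pos: [278.4, 324.5, 242.2]
ee_rot: [0.697, 0.122, 0.697, -0.122]
force: [1.5, 0.4, 0.2]
grip_width: 0.147
```

step_arm([
  [[0.5,-0.84,0],0],
  [[0.5,-0.84,0],0],
  [[0.5,-0.84,0],0],
  [[0.5,-0.84,0],0],
  [[0.5,-0.84,0],0],
])

```text
time_s: 1.2
eef_pos: [378.5, 156.4, 242.4]
ee_rot: [0.697, 0.122, 0.696, -0.122]
force: [0.5, -0.2, 0.1]
grip_width: -0.004
```

step_arm([
  [[0.5,-0.84,0],0],
  [[0.5,-0.84,0],0],
  [[0.5,-0.84,0],0],
  [[0.5,-0.84,0],0],
  [[0.5,-0.84,0],0],
])

```text
time_s: 1.7
eef_pos: [478.5, -11.7, 242.2]
ee_rot: [0.697, 0.122, 0.697, -0.122]
force: [0.1, -0.2, 0.1]
grip_width: 0.003
```

step_arm([
  [[0.5,-0.84,0],0],
  [[0.5,-0.84,0],0],
  [[0.5,-0.84,0],0],
  [[0.4,-0.84,0],0],
  [[0,0,0],0],
])

```text
time_s: 2.2
eef_pos: [554.7, -148.0, 241.2]
ee_rot: [0.696, 0.123, 0.697, -0.123]
force: [-0.2, 0.8, 0.5]
grip_width: 0.0
```

step_arm([
  [[0.2,-0.3,-0.8],0],
  [[0.25,-0.38,-0.9],0],
  [[0,0,-0.9],0],
  [[0,0,-0.9],0],
  [[0,0,-0.6],0],
])

```text
time_s: 2.7
eef_pos: [570.9, -170.6, 75.7]
ee_rot: [0.695, 0.122, 0.698, -0.121]
force: [-0.2, 0.3, 0.5]
grip_width: 0.0
```

step_arm([
  [[0,0,-0.1],0],
  [[0,0,0],0],
])

```text
time_s: 2.9
eef_pos: [572.0, -171.3, 74.6]
ee_rot: [0.696, 0.122, 0.697, -0.121]
force: [0.2, 0.0, 0.9]
grip_width: 0.0
```

```bash
python3 - <<'E'
from h import *; from rig import capture,ctrl
for n in("top","side"):
    d=capture(n)
    im=d["image"][100:250,320:470] if n=="top" else d["image"][200:330,270:420]
    cv2.imwrite(f"pics/{n}2.png",cv2.resize(im,None,fx=4,fy=4))
print(ctrl.sense()["eef_pos"],ctrl.sense()["force"])
E
```

```text
[ 572.66902059 -171.80851963   75.98791093] [ 0.6038166  -1.03103264 -0.72887803]
```

View pics/side2.png

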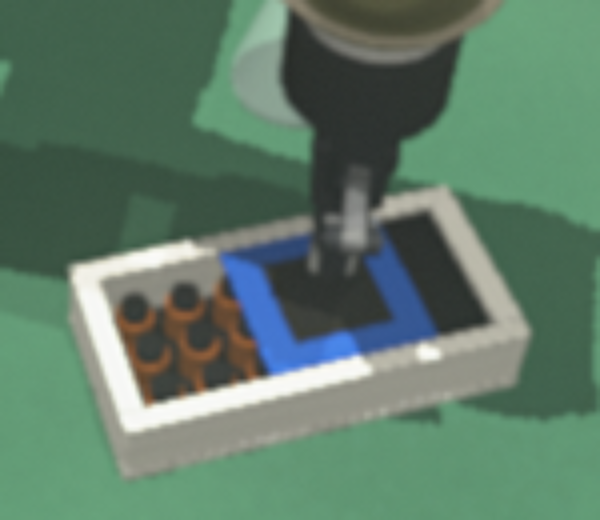

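View pics/top2.png

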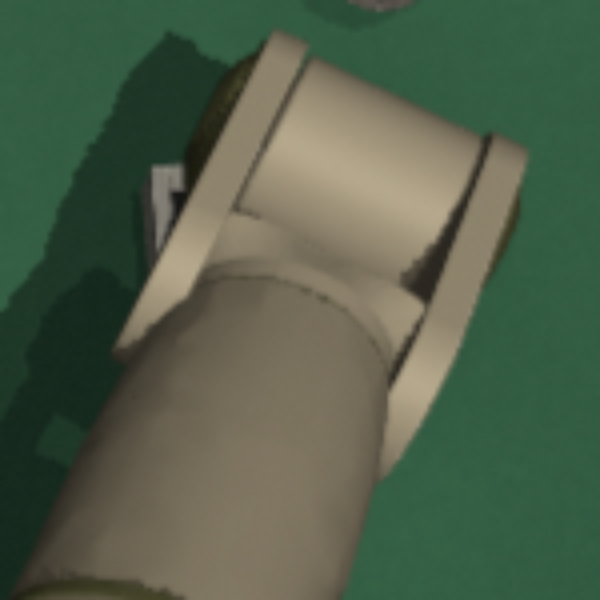

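The shut fingers hover over the pad (side crop at about (335,265)). Lowering to contact.

step_arm([
  [[0,-0.08,-0.3],0],
  [[0,0,-0.05],0],
  [[0,0,0],0],
])

```text
time_s: 3.3
eef_pos: [571.7, -174.9, 59.9]
ee_rot: [0.696, 0.122, 0.697, -0.122]
force: [0.3, 0.3, 0.8]
grip_width: -0.001
```

step_arm([
  [[0,0,-0.05],0],
  [[0,0,-0.05],0],
  [[0,0,0],0],
])

```text
time_s: 3.6
eef_pos: [572.0, -174.9, 56.2]
ee_rot: [0.697, 0.122, 0.697, -0.122]
force: [-0.4, -0.7, -0.2]
grip_width: 0.001
```

step_arm([
  [[0,0,-0.025],0],
  [[0,0,0],0],
])

```text
time_s: 3.8
eef_pos: [572.4, -174.9, 56.0]
ee_rot: [0.697, 0.122, 0.696, -0.122]
force: [0.4, 1.4, 5.3]
grip_width: 0.003
```

step_arm([
  [[0,0,-0.025],0],
  [[0,0,0],0],
])

```text
time_s: 4.0
eef_pos: [572.9, -174.9, 56.0]
ee_rot: [0.698, 0.122, 0.696, -0.122]
force: [-0.9, 3.2, 10.6]
grip_width: 0.0
```

Contact is made at 10.6 N. Dragging along (-cos2.5°, -sin2.5°).

step_arm([
  [[-0.1,-0.004,-0.01],0],
  [[-0.2,-0.009,0],0],
  [[-0.2,-0.009,0],0],
  [[-0.2,-0.009,0],0],
  [[0,0,0],0],
])

```text
time_s: 4.5
eef_pos: [544.5, -176.1, 56.0]
ee_rot: [0.698, 0.122, 0.695, -0.122]
force: [-0.5, 4.4, 14.1]
grip_width: 0.004
```

```bash
python3 - <<'E'
from h import *; from rig import capture,ctrl
d=capture("side")
cv2.imwrite("pics/side3.png",cv2.resize(d["image"][200:330,270:420],None,fx=4,fy=4))
print(ctrl.sense()["eef_pos"],ctrl.sense()["force"])
E
```

```text
[ 544.78088216 -176.1119258    55.94865527] [-0.91035624  3.79503834 14.72839461]
```

View pics/side3.png

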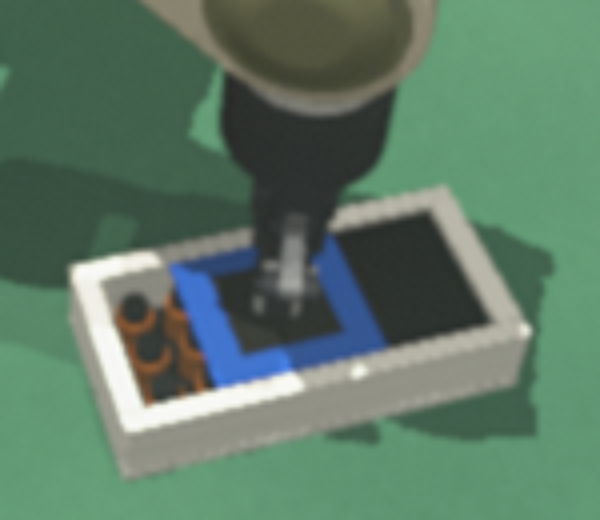

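The cover follows the fingers. Its leading edge is at crop (195,325), with about 40 mm left.

step_arm([
  [[-0.2,-0.009,0],0],
  [[-0.2,-0.009,0],0],
  [[-0.2,-0.009,0],0],
  [[-0.15,-0.006,0],0],
  [[0,0,0],0],
])

```text
time_s: 5.05
eef_pos: [514.7, -177.4, 55.9]
ee_rot: [0.698, 0.122, 0.695, -0.122]
force: [-1.1, 5.1, 16.4]
grip_width: 0.004
```

step_arm([
  [[-0.1,-0.004,0],0],
  [[-0.05,-0.002,0],0],
  [[0,0,0],0],
])

```text
time_s: 5.35
eef_pos: [509.1, -177.7, 55.9]
ee_rot: [0.698, 0.122, 0.695, -0.122]
force: [-0.8, 5.1, 15.9]
grip_width: -0.002
```

step_arm([
  [[-0.05,-0.002,0],0],
  [[-0.05,-0.002,0],0],
  [[0,0,0],0],
])

```text
time_s: 5.65
eef_pos: [505.6, -177.9, 56.0]
ee_rot: [0.698, 0.122, 0.695, -0.122]
force: [1.7, 4.7, 14.9]
grip_width: -0.001
```

```bash
python3 - <<'E'
from h import *; from rig import capture,ctrl
d=capture("side")
cv2.imwrite("pics/side4.png",cv2.resize(d["image"][200:330,270:420],None,fx=4,fy=4))
print(ctrl.sense()["eef_pos"],ctrl.sense()["force"])
E
```

```text
[ 505.58216239 -177.93697417   55.9626442 ] [ 2.46827818  4.17000979 15.15855125]
```

View pics/side4.png

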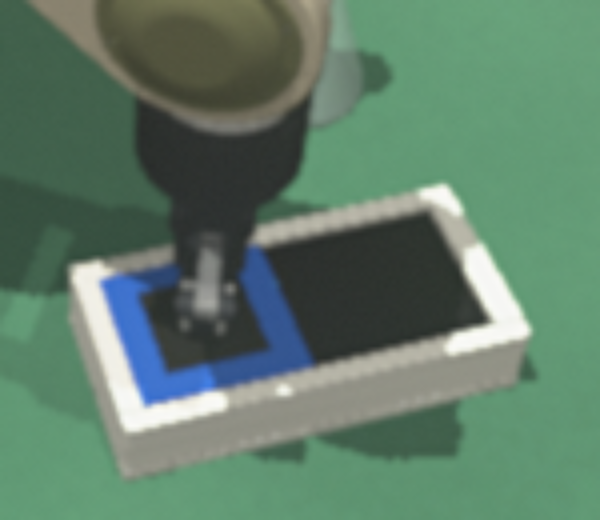

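The cover now meets the near end bar and Fx is rising. I'll press on to confirm the stop.

step_arm([
  [[-0.04,-0.002,0],0],
  [[0,0,0],0],
])

```text
time_s: 5.9
eef_pos: [504.6, -178.3, 56.0]
ee_rot: [0.699, 0.121, 0.694, -0.122]
force: [4.8, 3.4, 11.3]
grip_width: -0.003
```

step_arm([
  [[-0.03,-0.001,0],0],
  [[0,0,0],0],
])

```text
time_s: 6.1
eef_pos: [503.6, -178.5, 56.0]
ee_rot: [0.699, 0.121, 0.694, -0.122]
force: [6.3, 2.7, 10.4]
grip_width: -0.003
```

Fx rose from about -1 to 6 N while the cover stood still, so it is at the stop. Lifting off.

step_arm([
  [[0,0,0.2],0],
  [[0,0,0.8],0],
  [[0,0,1],0],
  [[0,0,1],0],
  [[0,0,1],0],
])

```text
time_s: 6.6
eef_pos: [500.6, -177.7, 215.7]
ee_rot: [0.696, 0.122, 0.697, -0.122]
force: [0.6, -0.5, -0.8]
grip_width: -0.001
```

step_arm([
  [[-0.5,0.8,0.5],0],
  [[-0.5,0.8,0],0],
  [[-0.5,0.8,0],0],
  [[-0.5,0.8,0],0],
  [[-0.5,0.8,0],0],
])

```text
time_s: 7.1
eef_pos: [399.8, -16.8, 234.0]
ee_rot: [0.696, 0.122, 0.697, -0.122]
force: [0.5, 0.2, 1.2]
grip_width: 0.001
```

step_arm([
  [[-0.3,0.8,0],0],
  [[-0.3,0.8,0],0],
  [[-0.3,0.8,0],0],
  [[-0.3,0.8,0],0],
  [[0,0,0],0],
])

```text
time_s: 7.6
eef_pos: [351.6, 112.4, 234.1]
ee_rot: [0.697, 0.12, 0.697, -0.12]
force: [-0.2, -0.1, 0.3]
grip_width: 0.0
```

```bash
python3 - <<'E'
from h import *; from rig import capture,ctrl
for n,b in(("top",(350,130,415,245)),("side",(280,240,410,320))):
    d=capture(n);cv2.imwrite(f"pics/{n}5.png",d["image"])
    c=big(blue(d["image"]),b);print(n,"blue",rect(d,c,45))
    if n=="top":
        c=big(white(d["image"]),b);print("white",rect(d,c,45))
        cv2.imwrite("pics/top5c.png",cv2.resize(d["image"][120:250,340:425],None,fx=4.5,fy=4.5))
print(ctrl.sense()["eef_pos"],ctrl.sense()["force"])
E
```

```text
top blue ((508.31280517578125, -177.86630249023438), (87.667236328125, 78.30317687988281), 2.3645706176757812)
white ((557.0724487304688, -176.1226043701172), (211.4501953125, 101.19739532470703), 2.4260811805725098)
side blue ((507.45709228515625, -178.24124145507812), (86.40034484863281, 74.51996612548828), 2.426389694213867)
[352.94229793 110.15458769 234.07486892] [ 0.58990178 -0.4068793  -0.0456391 ]
```

View pics/top5c.png

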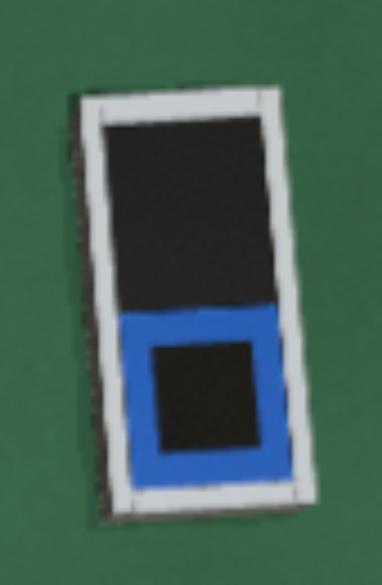

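View pics/top5.png

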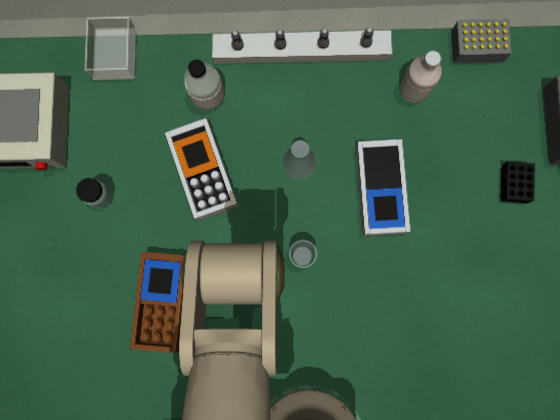

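View pics/side5.png

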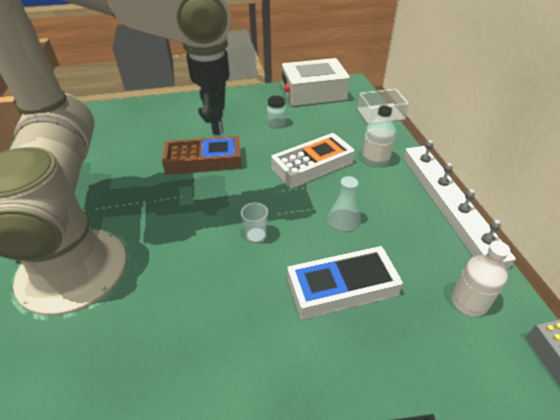

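```bash
python3 - <<'E'
import cv2
a=cv2.imread("pics/top5.png")
for c in(376,386,396): print([tuple(map(int,a[r,c])) for r in range(222,236)])
b=cv2.imread("pics/top0.png")
for n in("top","side"):
    d=cv2.absdiff(cv2.imread(f"pics/{n}0.png"),cv2.imread(f"pics/{n}5.png")).max(2)
    boxes={"top":{"flask":(280,138,320,180),"orange":(165,118,238,218)},"side":{"flask":(326,176,364,230),"orange":(270,133,357,185)}}[n]
    for k,(x0,y0,x1,y1) in boxes.items(): print(n,k,(d[y0:y1,x0:x1]>40).sum())
E
```

```text
[(185, 96, 44), (185, 98, 45), (186, 99, 45), (186, 99, 46), (186, 99, 47), (188, 102, 47), (195, 148, 125), (205, 202, 197), (204, 201, 197), (205, 202, 197), (206, 203, 197), (177, 175, 171), (83, 91, 91), (74, 88, 75)]
[(183, 97, 45), (184, 97, 45), (185, 97, 45), (186, 97, 45), (187, 99, 46), (184, 123, 93), (186, 173, 163), (205, 202, 197), (205, 202, 197), (205, 202, 197), (180, 179, 175), (107, 111, 113), (77, 86, 82), (60, 79, 49)]
[(185, 98, 46), (184, 97, 45), (184, 98, 45), (183, 97, 44), (185, 106, 59), (193, 154, 134), (206, 203, 198), (205, 202, 197), (204, 201, 196), (196, 193, 189), (152, 153, 151), (82, 91, 88), (72, 89, 67), (63, 87, 50)]
top flask 0
top orange 210
side flask 0
side orange 52
```

There is no dark gap at the stop and the flask is unchanged. The orange-holder difference is probably the arm's shadow, so I'll check it and then hand in.

```bash
python3 - <<'E'
import cv2,numpy as np
for n in("top","side"):
    for k in(0,5):
        h=cv2.cvtColor(cv2.imread(f"pics/{n}{k}.png"),cv2.COLOR_BGR2HSV)
        m=cv2.inRange(h,(5,200,150),(20,255,255));ys,xs=np.nonzero(m[:230,160:360]);print(n,k,xs.mean()+160,ys.mean(),len(xs))
    d=cv2.absdiff(cv2.imread(f"pics/{n}0.png"),cv2.imread(f"pics/{n}5.png")).max(2)
    x0,y0,x1,y1=(165,118,238,218) if n=="top" else (270,133,357,185)
    y,x=np.nonzero(d[y0:y1,x0:x1]>40);print("diff at",x.min()+x0,x.max()+x0,y.min()+y0,y.max()+y0)
from rig import ticket
ticket.finish_job()
E
```

```text
top 0 195.70588235294116 154.29144385026737 748
top 5 195.6971736204576 154.257065948856 743
diff at 224 237 188 217
side 0 nan nan 0
side 5 nan nan 0
diff at 282 299 169 184
the job is handed in; nothing more can be done<stdin>:5: RuntimeWarning: Mean of empty slice.
  ret = ret.dtype.type(ret / rcount)
```

The blue cover on the aluminium holder is closed and the job is handed in, about 8 s on the robot clock. I pressed the shut fingers on the rubber pad with about 10–16 N and dragged the cover roughly 65 mm to its stop. Then I lifted off and moved the arm clear.

**At the stop:** Resistance rose to about 6 N at the end, against about 1 N of sliding friction. The last top view shows no gap between the cover and the end bar, and the vials are fully covered.

**Travel is borderline:** The cover moved 65 mm in the top view and 64 mm in the side view. That is only just consistent with the shortest possible travel of 65 mm, so "fully home" rests mainly on the force rise and the missing gap.

**Left alone:** The flask looks the same in both views. The orange cover's centre is unchanged in the top view, to under 0.1 px. My colour mask found no orange pixels in the side view, so that second check gave nothing. Some pixels near the orange holder's front edge changed in both views; I put this down to the arm's shadow and did not check it further.

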